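# Carry the angle of a frame corner to the mitre guide with a sliding bevel

### The arm

A 6-joint arm with a two-finger parallel gripper is mounted at the origin on a cart in front of the work surface, level with it; the furniture and walls round the work are solid. World frame = base frame: x ahead of the robot, y to its left, z up, the work surface at z = 0. Lengths are in m, angles in degrees, forces in N, time in s.
With the tool pointing down it reaches from about 0.325 to 0.925 m from the base axis. Payload 3.1 kg.
Tool frame: the origin (TCP) lies at the very end of the fingers, on their centre line; the grasp point (between the pads) lies bot.tcp_to_grasp behind it (bot.tcp_to_grasp is the distance from the TCP to the grasp point, in m); z points along the fingers, y is the line along which they close (so a half turn about z gives the same grasp; the last joint's range is limited). The gripper opens to 85 mm and grips with 20 to 120 N. Pads are 22 mm wide; open, the fingers measure 114 mm over their backs; the gripper's body (76 mm by 85 mm) begins 54 mm behind the grasp point. The pads swing forward as they close: fully open they stand 13 mm farther back than shut.
Start: joints at [56.941, 12.427, 92.441, -0, 75.132, -6.429], TCP at [0.28, 0.559, 0.231] pointing down, gripper open.
Joint ranges: [-157.48, 157.48], [-44.54, 120.13], [17.64, 146.25], [-64.5, 244.5], [7.68, 150.69], [-147.95, 147.95]. Speed limits (degrees/s): [159.86, 159.86, 180, 180, 180, 180].

### API

Orientations are given as a 3x3 rotation matrix whose columns are the frame's x, y, z axes.
In Python, from bench import bot, imaging gives the robot as it stands.
- The arm moves only by the shell command python3 -m creep 'ROWS' [OPENING] [FORCE]. ROWS is text: rows parted by semicolons, each of 4 numbers parted by spaces: the shift along the world's x, y, z in mm, then the turn about the world's z in rad. In form: dx dy dz twist; .... A call has 1 to 12 rows; each row shifts and turns the commanded pose from where the row before left it; what a row does not reach is not made up. A row lasts 1/10 s, in which the tool goes at most 50 mm and 8.59 degrees, less where a joint would pass 70% of its speed; a pose out of reach is approached as far as the arm can. A call with a gripper value outside its range is refused whole. OPENING is the opening, from -1 (shut) to 1 (fully open), set as the call begins (- or left out, the last holds). The fingers move at their own pace and stop on an object; FORCE is the grip in N (left out, the last holds). Time passes only in rows, so rows that do not move let the fingers close. It gives the time, the measured TCP pose, the force, the opening and the grip force at its end, in the units of the state.
- bot.get_obs(): the state, without advancing time (a new reading comes with each control period).
- imaging.capture(name): name is "side" or "top" or "wrist"; returns a dict with "frame" (420x560x3 uint8, blue, green, red), "z_map" (420x560 float32, m along the optical axis (not along the pixel's ray), 0 where there is no reading), "camera_matrix" (3x3 intrinsics, pixels), "extrinsics" (4x4, takes a point from camera to world coordinates); the wrist camera has in their place "T_tool_cam" (4x4, takes a point from camera to tool coordinates, whose origin is the TCP and whose axes are the flange's). Camera axes: x right, y up, looking along -z (the intrinsics and any distortion apply to the point x, -y, -z); pixel columns grow to the right and rows downward; lengths in m; the calibration is good to about 2 mm. A picture is of the moment at which its call begins: read the wrist's pose just before it.
- bot.hand_in(): hands the job in; it is judged then, once.
The state is a dict: "t": time; "joint_positions": joint angles; "joint_vel": joint speeds; "joint_efforts": joint torques, N m; "ee_pos": TCP position; "ee_rot": TCP orientation; "ft_force": force on the tool from outside, world axes, zero at the start; "torque": the same for the moment, N m; "grip_width": finger opening in m; "gripper_force": force on a finger pad.
Only numpy, scipy, OpenCV 4.12 (cv2) and the standard library are available. Lean on these libraries where they do the work, as an engineer would, in place of code of your own. Each camera call takes 0.05 s, during which the arm holds its last target. There are 200 camera calls.

### The job

Copy the angle of the aluminium frame corner to the mitre guide with the sliding bevel, so that the brace can be sawn to fit. Slide the bevel into the inside of the frame corner, stock flush along the straight leg and blade flush along the slanting leg, and press its cam lever fully down there to lock the angle. Then lay the locked bevel flat on the guide with the same side of its stock along the fence, slide it along without letting the setting slip until its blade has swung the guide's arm round to that angle and lies flush against it, and leave it lying there, still locked.

Things in the scene. Friction and masses are not known exactly. Their poses are not given: they have to be found in the camera images.
- bevel_grip (a point): Sliding bevel, loose, flat on the bench, about 0.4 kg (varies): middle of the black grip on its stock (56 long, 18 wide, 14 to 48 mm above the underside), to be held across its width. The point is 31 mm above the underside, 88 mm behind the blade's pivot; the centre of mass lies 28 mm nearer the pivot. x along the stock from tail to pivot, z up; the blade stands out on the +y side.
- bevel_pivot (a point): The blade's pivot on the middle line of the bevel's stock, 7 mm above the underside; axes as bevel_grip. The stock is a dark steel bar 26 wide, 14 mm high, from x = -120 mm to a round end at +13 mm. Its -y side (13 mm from the middle line) is the one that goes along the frame's leg and the fence. On the +y side a lug with the cam clamp, 19 mm high, reaches to x = -56, y = 50 mm.
- blade_edge (a point): Bevel blade, 30 wide, 4 thick, 5 to 9 mm above the underside, from 3 mm behind the pivot to 115 mm beyond; it carries a quadrant that passes under the cam. The point is on its outer long edge (away from the stock), 60 mm along, 15 mm off its middle line. x along the blade, -y out of that edge. Starts 121 to 125 degrees from the stock; unlocked 0.03 N m turns it, it stays as left; locked it holds about 1 N m.
- bevel_lever (a joint): Cam lever that clamps the bevel's quadrant, rad: 0 = up (handle slopes up towards the pivot at 35 degrees), 0.61 = fully down, blade locked. It stays where it is left. Pressing it down takes about 1 N at the thumb pad at first and 10 to 15 N in the last third.
- lever_tip (a point): Top of the thumb pad (16 x 17 mm) on the cam lever. The axle is 35 mm behind the pivot and 30 mm to its +y side, 18 mm above the underside; the handle points from there to the pivot. Up, the pad is 13 mm behind and 11 mm to +y of the pivot, 47 mm above the underside; down, right over the pivot, 25 mm up. Press down along this arc, towards the pivot: a tacky fingertip can jam on a straight push.
- corner_in (a point): Frame corner, fixed: two flat aluminium profiles 14 mm high. The point is its inside corner, 7 mm above the bench. x along the straight leg's inner face towards the corner, y from that face into the inside. The straight leg lies at x = -170 to 0, y = -40 to 0 mm. The inside angle between the legs is 96 to 116 degrees, less than the bevel's at the start.
- leg_face (a point): Slanting leg of the frame corner, immovable, 30 mm wide, 150 mm long. The point is on its inner face, 70 mm from the inside corner, 7 mm above the bench. x along the leg away from the corner, y out of the inner face into the inside of the corner.
- guide_fence (a point): Mitre guide, fixed: plywood base 6 mm thick with an aluminium fence 14 mm high. The point is on the fence's face, 7 mm above the base. x along the fence towards the arm, y out of the face over the base. From here the base reaches x = -135 to 130, y = -35 to 165 mm, the fence x = -130 to 125 mm, and the arm's pivot is at x = 80, y = 22 mm.
- swing_face (a point): Swing arm of the guide: bar 24 wide, 3 to 14 mm above the base, from 16 mm behind its pivot to 135 mm beyond. The point is on the face towards the bevel, 50 mm beyond the pivot, 12 mm off the bar's middle line. x along the arm, +y out of that face. Turns with 0.12 N m of friction, stays as left. Starts 80 to 90 degrees from the fence, more closed than the frame corner.
- corner_leg (a joint): Angle of the frame's slanting leg, rad beyond square: 0 = 90 degrees inside angle to the straight leg, positive = more open. Fixed in each run, 0.105 to 0.454.
- guide_arm (a joint): Angle of the guide's swing arm, rad beyond square to the fence, counted as for the frame corner: 0 = 90 degrees, positive = more open. It has to end at the frame corner's value.

How it is judged:
By the outcome, as a careful person would: the job done as asked, in the order asked, and still so for the second after the job is handed in, with the robot touching nothing.
It also fails if it takes over 61 s, if anything falls off the work surface, if the arm or the gripper's body presses on something with over 40 N, if the wrist force passes 120 N, or if a joint passes its speed limit or range.

## Working session

There is one attempt and no reset: what is moved stays moved. The work goes in short steps, Python scripts to look and compute and a shell command to move; the robot and the scene stay as the last step left them, time stands still between calls to the robot, and variables do not carry over. Pictures are saved under pics/ and viewed, at most 10 in all, crops included, and the job is handed in when it is done.

```bash
ls; mkdir -p pics
cat > h.py <<'E'
from bench import bot, imaging
import numpy as np, cv2
def cap(n):
    o=bot.get_obs(); c=imaging.capture(n)
    if n=='wrist':
        T=np.eye(4);T[:3,:3]=np.array(o['ee_rot']);T[:3,3]=o['ee_pos']; c['extrinsics']=T@np.array(c['T_tool_cam'])
    return c
def ray(c,u,v):
    K=c['camera_matrix'];d=np.array([(u-K[0,2])/K[0,0],-(v-K[1,2])/K[1,1],-1.]);E=np.array(c['extrinsics'])
    return E[:3,3],E[:3,:3]@d
def onz(c,u,v,z):
    o,d=ray(c,u,v);return o+d*(z-o[2])/d[2]
def cloud(c):
    h,w=c['z_map'].shape;u,v=np.meshgrid(np.arange(w),np.arange(h));K=c['camera_matrix'];z=c['z_map']
    P=np.stack([(u-K[0,2])/K[0,0]*z,-(v-K[1,2])/K[1,1]*z,-z],-1);E=np.array(c['extrinsics'])
    return P@E[:3,:3].T+E[:3,3]
E
python3 - <<'E'
from h import *
o=bot.get_obs();print({k:np.round(v,3).tolist() for k,v in o.items()},bot.tcp_to_grasp)
for n in('top','side'):
    c=cap(n);cv2.imwrite(f'pics/{n}0.png',c['frame']);print(n,c['camera_matrix'],np.round(c['extrinsics'],3),c.keys())
    np.savez(f'{n}0.npz',**{k:v for k,v in c.items()})
E
```

```text
pics
{'t': 0.0, 'joint_positions': [56.938, 12.48, 92.529, 0.001, 75.132, -6.427], 'joint_vel': [0.021, 0.031, -0.015, 0.02, 0.122, 0.017], 'joint_efforts': [-0.0, -39.683, -30.386, -0.0, 0.009, -0.0], 'ee_pos': [0.28, 0.558, 0.23], 'ee_rot': [[-0.894, 0.448, -0.001], [0.448, 0.894, -0.002], [0.0, -0.002, -1.0]], 'ft_force': [0.269, 0.193, -0.003], 'torque': [-0.063, 0.028, 0.009], 'gripper_force': 0.0, 'grip_width': 0.085} 0.0187
top [[449.73141435   0.         275.35964597]
 [  0.         449.73141435 206.97938735]
 [  0.           0.           1.        ]] [[ 2.100e-02  9.910e-01 -1.290e-01  3.440e-01]
 [-1.000e+00  2.100e-02 -3.000e-03  1.010e-01]
 [-1.000e-03  1.290e-01  9.920e-01  1.211e+00]
 [ 0.000e+00  0.000e+00  0.000e+00  1.000e+00]] dict_keys(['frame', 'z_map', 'camera_matrix', 'extrinsics'])
side [[440.6525661    0.         275.00980267]
 [  0.         440.6525661  206.98263557]
 [  0.           0.           1.        ]] [[ 0.943  0.191 -0.272  0.229]
 [-0.333  0.576 -0.747 -0.648]
 [ 0.014  0.795  0.607  0.707]
 [ 0.     0.     0.     1.   ]] dict_keys(['frame', 'z_map', 'camera_matrix', 'extrinsics'])
```

View pics/top0.png

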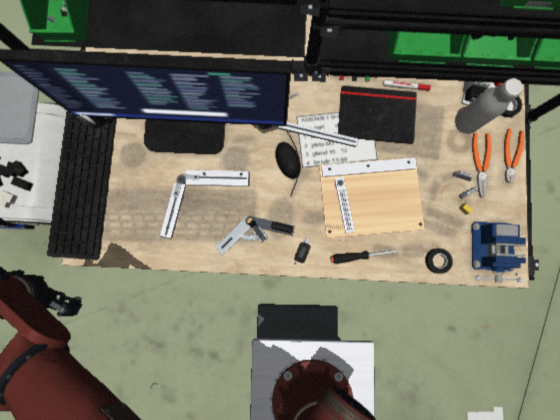

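The top view shows the frame corner near (183,180), with its straight leg running right and its slanting leg going down-left. The bevel's pivot is near (250,220) and its black grip near (280,227). The guide's fence is at (322–416,165) and its arm pivot at (340,183). I'll get rough positions, then look from close by.

Run:
```python
from h import *
c=dict(np.load('top0.npz'))
for n,u,v,z in [('corner',187,185,.014),('legR',249,186,.014),('slEnd',174,238,.014),('grip',280,227,.048),('pivot',251,221,.014),('bladeEnd',222,248,.009),('fenceL',322,176,.02),('fenceR',416,169,.02),('armpiv',340,183,.02),('armend',349,231,.02)]:
    print(n,np.round(onz(c,u,v,z),3))
P=cloud(c);f=c['frame']
# grip: high points near bevel
m=(P[...,2]>.035)&(P[...,2]<.06);m[:200]=0;m[260:]=0;m[:,:215]=0;m[:,310:]=0
print(m.sum(),P[m].mean(0),P[m][:,2].max())
crop=f[150:260,150:440];cv2.imwrite('pics/c0.png',cv2.resize(crop,None,fx=2.75,fy=2.75,interpolation=cv2.INTER_CUBIC))
```

```text
corner [0.555 0.345 0.014]
legR [0.556 0.177 0.014]
slEnd [0.411 0.373 0.014]
grip [0.444 0.092 0.048]
pivot [0.461 0.169 0.014]
bladeEnd [0.388 0.245 0.009]
fenceL [ 0.586 -0.019  0.02 ]
fenceR [ 0.611 -0.273  0.02 ]
armpiv [ 0.568 -0.068  0.02 ]
armend [ 0.439 -0.092  0.02 ]
204 [0.44685786 0.10681262 0.04720928] 0.053663227209234554
```

View pics/c0.png

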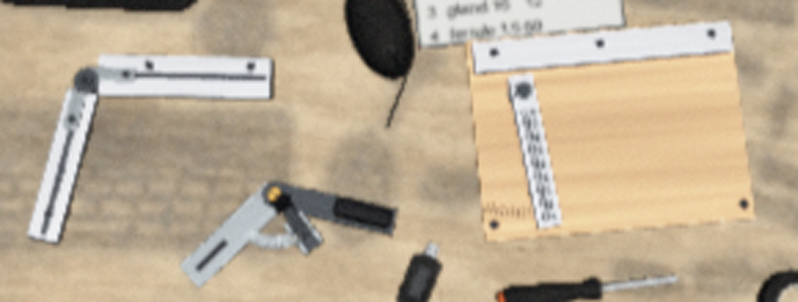

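The crop agrees with this: the inside corner is at about (98,97) in the crop, the brass pivot at (272,192), the grip at (362,214) and the arm pivot at (523,90). I'll go above the grip and line up across the stock.

```bash
python3 -m creep '14 -38 0 -0.11;14 -38 0 -0.11;14 -38 0 -0.11;14 -38 0 -0.11;14 -38 0 -0.11;14 -38 0 -0.11;14 -38 0 -0.11;14 -38 0 -0.11;14 -38 0 -0.11;14 -38 0 -0.11;14 -38 0 -0.11;14 -38 0 -0.11' 1; python3 -m creep '0 0 0 0;0 0 0 0'
python3 - <<'E'
from h import *
o=bot.get_obs();print(np.round(o['joint_positions'],1),np.round(o['ee_pos'],4),np.round(o['ee_rot'],3).tolist())
c=cap('wrist');np.savez('w1.npz',**c);cv2.imwrite('pics/w1.png',c['frame']);print(c['camera_matrix'],np.round(c['extrinsics'],3))
E
```

```text
t: 1.3
ee_pos: [0.4481, 0.1011, 0.231]
ee_rot: [[0.217, 0.976, -0.0], [0.976, -0.217, 0.0], [0.0, -0.0, -1.0]]
ft_force: [0.5, 0.3, 0.0]
grip_width: 0.0857
gripper_force: 0.0
t: 1.5
ee_pos: [0.4479, 0.1021, 0.2309]
ee_rot: [[0.214, 0.977, -0.001], [0.977, -0.214, 0.001], [0.0, -0.001, -1.0]]
ft_force: [-0.0, 0.5, -0.4]
grip_width: 0.0853
gripper_force: 0.0
[  4.1  -8.4 114.    0.   74.5  16.4] [0.4479 0.1021 0.2309] [[0.214, 0.977, -0.001], [0.977, -0.214, 0.001], [0.0, -0.001, -1.0]]
[[315.04480179   0.         276.74395503]
 [  0.         315.04480179 211.89827449]
 [  0.           0.           1.        ]] [[ 0.977  0.205  0.061  0.463]
 [-0.214  0.939  0.27   0.17 ]
 [-0.002 -0.277  0.961  0.373]
 [ 0.     0.     0.     1.   ]]
```

View pics/w1.png

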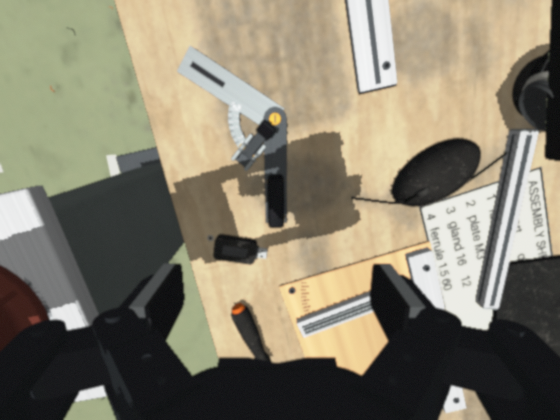

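The wrist view shows the grip's black top spanning rows 176–226 at column ~276, the brass pivot at (275,118), and the blade going up-left to (190,60).

Run:
```python
from h import *
c=dict(np.load('w1.npz'))
for n,u,v,z in [('grip',276,201,.048),('gripfar',276,176,.048),('gripnear',277,226,.048),('pivot',275,118,.025)]: print(n,np.round(onz(c,u,v,z),4))
P=cloud(c);m=np.zeros(P.shape[:2],bool);m[160:240,255:300]=1
m&=(P[...,2]>.042)&(P[...,2]<.056);q=P[m]
r=cv2.minAreaRect((q[:,:2]*1000).astype(np.float32));print(m.sum(),q.mean(0),r)
m=np.zeros(P.shape[:2],bool);m[100:240,255:300]=1
m&=(P[...,2]>.009)&(P[...,2]<.056)&(c['frame'].max(-1)<110);q=P[m]
r=cv2.minAreaRect((q[:,:2]*1000).astype(np.float32));print(m.sum(),r)
```

```text
grip [0.4435 0.0904 0.048 ]
gripfar [0.4493 0.1166 0.048 ]
gripnear [0.4386 0.0627 0.048 ]
pivot [0.4606 0.1735 0.025 ]
829 [0.44236747 0.08932127 0.04721588] ((441.8487548828125, 88.18052673339844), (55.01899719238281, 17.427555084228516), 77.97212982177734)
2164 ((442.79833984375, 116.9111328125), (118.51209259033203, 35.504817962646484), 78.11975860595703)
```

```bash
python3 -m creep '-6 -13 -45 0;0 0 -45 0;0 0 -45 0;0 0 -40 0;0 0 -23 0;0 0 -15 0;0 0 0 0;0 0 0 0' 1; python3 -m creep '0 0 0 0;0 0 0 0;0 0 0 0;0 0 0 0;0 0 0 0;0 0 0 0' -1 60
```

```text
t: 2.35
ee_pos: [0.4418, 0.0908, 0.0184]
ee_rot: [[0.21, 0.978, -0.001], [0.978, -0.21, 0.0], [0.0, -0.001, -1.0]]
ft_force: [0.7, 1.1, 0.8]
grip_width: 0.0856
gripper_force: 0.0
t: 2.95
ee_pos: [0.4428, 0.0896, 0.019]
ee_rot: [[0.212, 0.977, 0.001], [0.977, -0.212, -0.0], [0.0, 0.001, -1.0]]
ft_force: [-1.1, 0.2, 4.6]
grip_width: 0.017
gripper_force: 59.7
```

```bash
python3 -m creep '0 0 30 0;0 0 30 0;12 37 0 0.07;12 37 0 0.07;13 36 0 0.07;0 0 0 0;0 0 0 0;0 0 0 0'
python3 - <<'E'
from h import *
c=cap('wrist');np.savez('w2.npz',**c);cv2.imwrite('pics/w2.png',c['frame']);print(np.round(c['extrinsics'],3))
E
```

```text
t: 3.75
ee_pos: [0.4775, 0.1987, 0.077]
ee_rot: [[0.004, 1.0, -0.003], [1.0, -0.004, -0.001], [-0.001, -0.003, -1.0]]
ft_force: [0.2, 0.1, -2.2]
grip_width: 0.0169
gripper_force: 59.8
[[ 1.     0.003  0.005  0.478]
 [-0.004  0.96   0.278  0.268]
 [-0.004 -0.278  0.96   0.219]
 [ 0.     0.     0.     1.   ]]
```

View pics/w2.png

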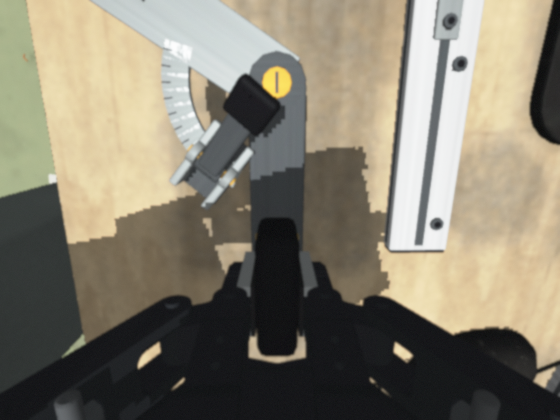

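The bevel hangs level in the grip: its pivot is at (277,82) and the stock runs straight up the image. The straight leg's inner edge runs from about (388,249) to (410,0). I'll fit it.

Run:
```python
from h import *
c=dict(np.load('w2.npz'));f=c['frame'].min(-1)
pts=[]
for v in range(5,235,5):
    r=np.where(f[v,330:480]>190)[0]
    if len(r): pts.append(onz(c,330+r[0],v,.014)[:2])
p=np.array(pts);l=cv2.fitLine(p.astype(np.float32),cv2.DIST_HUBER,0,1e-4,1e-5).ravel();print('leg',l,np.degrees(np.arctan2(l[1],l[0])),p[0],p[-1])
for n,u,v,z in [('pivot',277,82,.077-.018+.02)]: print(n,np.round(onz(c,u,v,z),4))
# stock right edge at z=.058+.014
for v in (100,130,200,215):
    row=c['frame'][v].max(-1).astype(int);print(v,np.round(onz(c,np.argmax(np.abs(np.diff(row[290:320])))+290.5,v,.073),4))
# top camera now: slanting leg inner edge
t=cap('top');np.savez('top1.npz',**t);g=t['frame'].min(-1);q=[]
for v in range(195,234):
    r=np.where(g[v,155:200]>165)[0]
    if len(r): q.append(onz(t,155+r[-1]+.5,v,.014)[:2])
q=np.array(q);print(q[::6]);l2=cv2.fitLine(q.astype(np.float32),cv2.DIST_HUBER,0,1e-4,1e-5).ravel();print('slant',l2)
q=[]
for u in range(195,246):
    r=np.where(g[165:195,u]>165)[0]
    if len(r): q.append(onz(t,u,165+r[-1]+.5,.014)[:2])
q=np.array(q);l3=cv2.fitLine(q.astype(np.float32),cv2.DIST_HUBER,0,1e-4,1e-5).ravel();print('straight top',l3)
A=np.array([l2[:2],-l3[:2]]).T;s=np.linalg.solve(A,l3[2:]-l2[2:]);print('corner',l2[2:]+s[0]*l2[:2],'ang',np.degrees(np.arccos(abs(l2[:2]@l3[:2]))))
```

```text
leg [5.080263e-04 9.999999e-01 5.555354e-01 2.677460e-01] 89.97089 [0.55582162 0.33135737] [0.55528098 0.1956944 ]
pivot [0.4773 0.2838 0.079 ]
100 [0.4902 0.2771 0.073 ]
130 [0.49   0.2644 0.073 ]
200 [0.4897 0.2319 0.073 ]
215 [0.4899 0.2244 0.073 ]
[[0.52751937 0.35835458]
 [0.51114885 0.36025789]
 [0.49477859 0.36483861]
 [0.47846506 0.36940345]
 [0.46328027 0.32313348]
 [0.44724689 0.31974445]
 [0.43126889 0.31636713]]
slant [0.8370528  0.54712206 0.4785206  0.34612665]
straight top [ 0.20597596 -0.97855705  0.587714    0.2879982 ]
corner [0.56375223 0.4018365 ] ang 68.716835
```

```bash
python3 -m creep '20 0 -20 0;20 0 -20 0;10 0 -12 0;7 0 -4 0;0 0 0 0;0 0 0 0'; python3 -m creep '2 0 -1 0;2 0 -1 0;2 0 0 0;2 0 0 0;0 0 0 0;0 0 0 0'
```

```text
t: 4.45
ee_pos: [0.536, 0.1994, 0.0227]
ee_rot: [[0.005, 1.0, -0.0], [1.0, -0.005, 0.0], [0.0, -0.0, -1.0]]
ft_force: [-0.5, 0.7, -3.4]
grip_width: 0.017
gripper_force: 59.8
t: 5.05
ee_pos: [0.543, 0.1998, 0.0201]
ee_rot: [[0.004, 1.0, -0.002], [1.0, -0.004, -0.0], [-0.0, -0.002, -1.0]]
ft_force: [-4.3, -0.2, -1.2]
grip_width: 0.017
gripper_force: 60.2
```

```bash
python3 -m creep '0 0 -1 0;0 8 0 0;0 8 0 0;0 8 0 0;0 8 0 0;0 6 0 0;0 0 0 0;0 0 0 0'; python3 -m creep '0 4 0 0;0 3 0 0;0 2 0 0;0 0 0 0;0 0 0 0'
```

```text
t: 5.85
ee_pos: [0.5431, 0.2363, 0.0192]
ee_rot: [[0.003, 1.0, -0.003], [1.0, -0.003, -0.003], [-0.003, -0.003, -1.0]]
ft_force: [-5.9, -4.0, 3.0]
grip_width: 0.0173
gripper_force: 60.7
t: 6.35
ee_pos: [0.5431, 0.2444, 0.0192]
ee_rot: [[0.003, 1.0, -0.003], [1.0, -0.003, -0.004], [-0.004, -0.003, -1.0]]
ft_force: [-5.8, -7.0, 3.3]
grip_width: 0.0169
gripper_force: 60.8
```

```bash
for i in 1 2 ; do python3 -m creep '0 1 0 0;0 1 0 0;0 0 0 0' | egrep 'ee_pos|ft_f'; done
```

```text
ee_pos: [0.5431, 0.246, 0.0192]
ft_force: [-5.8, -8.6, 3.6]
ee_pos: [0.5431, 0.248, 0.0192]
ft_force: [-6.0, -8.4, 4.6]
```

Run:
```python
from h import *
c=cap('wrist');np.savez('w3.npz',**c);cv2.imwrite('pics/w3.png',c['frame'])
```

```text
(no output)
```

View pics/w3.png

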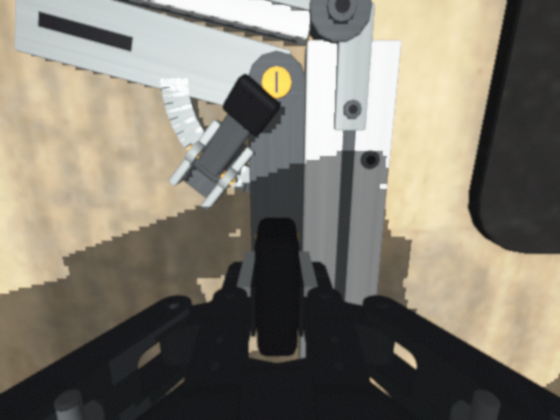

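The bevel is nearly seated. The stock is flush on the straight leg, and the blade still leaves a narrow wedge to the slanting leg towards the corner (between (200,10) and (305,40)). I'll push on until the force rises.

```bash
for i in 1 2 3; do python3 -m creep '0 1 0 0;0 0 0 0' | egrep 'ee_pos|ft_f'; done
```

```text
ee_pos: [0.5431, 0.249, 0.0192]
ft_force: [-4.9, -8.8, 3.3]
ee_pos: [0.5431, 0.25, 0.0192]
ft_force: [-6.4, -8.3, 3.1]
ee_pos: [0.5431, 0.251, 0.0192]
ft_force: [-5.7, -8.0, 4.7]
```

```bash
for i in 1 2 3 4; do python3 -m creep '0 1 0 0;0 0 0 0' | egrep 'ee_pos|ft_f'; done
```

```text
ee_pos: [0.5431, 0.252, 0.0192]
ft_force: [-5.5, -8.1, 4.1]
ee_pos: [0.5431, 0.2524, 0.0192]
ft_force: [-4.8, -9.9, 5.1]
ee_pos: [0.5431, 0.2524, 0.0192]
ft_force: [-6.5, -12.7, 5.8]
ee_pos: [0.5431, 0.2524, 0.0193]
ft_force: [-5.6, -15.4, 6.7]
```

It is seated: the motion stopped at y = 0.2524 while the force rose. I'll release, rise, and look at the lever.

```bash
python3 -m creep '0 0 0 0;0 0 0 0;0 0 0 0;0 0 0 0;0 0 0 0' 0; python3 -m creep '0 0 30 0;0 0 40 0;0 0 20 0;0 0 0 0;0 0 0 0;0 0 0 0'
python3 - <<'E'
from h import *
c=cap('wrist');np.savez('w4.npz',**c);cv2.imwrite('pics/w4.png',c['frame'])
E
```

```text
t: 8.9
ee_pos: [0.5446, 0.2582, 0.0196]
ee_rot: [[0.004, 1.0, 0.001], [1.0, -0.004, 0.0], [0.0, 0.001, -1.0]]
ft_force: [-0.1, 0.2, 0.3]
grip_width: 0.0427
gripper_force: 0.0
t: 9.5
ee_pos: [0.5427, 0.2574, 0.1074]
ee_rot: [[0.004, 1.0, -0.003], [1.0, -0.004, -0.001], [-0.001, -0.003, -1.0]]
ft_force: [-0.3, -0.5, -0.4]
grip_width: 0.0429
gripper_force: 0.0
```

View pics/w4.png

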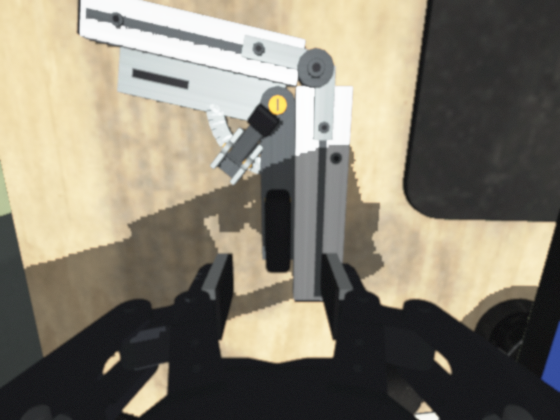

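The bevel lies in the corner. The lever pad is at about (265,119), the brass pivot at (278,104), and the blade edge runs beside the slanting leg. I'll check flushness and locate the pad.

Run:
```python
from h import *
c=dict(np.load('w4.npz'));f=c['frame'];P=cloud(c)
m=np.zeros(f.shape[:2],bool);m[100:140,240:290]=1
m&=(P[...,2]>.036)&(P[...,2]<.06)&(f.max(-1)<70);print('pad',m.sum(),P[m].mean(0),P[m].min(0),P[m].max(0))
print('pivot',onz(c,278,104,.016),'pad ray',onz(c,265,119,.045))
g=f.min(-1).astype(int)
a=[];b=[]
for u in range(130,250,10):
    col=g[40:100,u]; print(u,col[:45:1].tolist()) if u in(130,190,240) else 0
```

```text
pad 581 [0.53355363 0.32702123 0.04706684] [0.52390648 0.31761964 0.04142362] [0.54277106 0.3362591  0.05183525]
pivot [0.54278542 0.33830494 0.016     ] pad ray [0.53465811 0.32807732 0.045     ]
130 [252, 252, 252, 251, 250, 248, 237, 199, 156, 161, 187, 202, 204, 204, 205, 204, 206, 208, 209, 209, 208, 208, 207, 207, 205, 207, 207, 209, 208, 209, 210, 209, 207, 207, 203, 201, 199, 203, 206, 208, 207, 208, 209, 210, 209]
190 [133, 177, 229, 246, 249, 250, 250, 250, 250, 250, 251, 251, 252, 252, 253, 252, 252, 252, 252, 248, 228, 177, 157, 185, 211, 218, 219, 218, 217, 218, 218, 219, 219, 219, 219, 219, 219, 219, 219, 218, 217, 213, 212, 215, 216]
240 [251, 251, 248, 229, 176, 134, 121, 121, 123, 123, 125, 128, 140, 179, 225, 242, 246, 249, 251, 252, 252, 252, 252, 253, 253, 253, 253, 253, 253, 253, 252, 243, 203, 156, 173, 209, 224, 227, 227, 226, 225, 225, 225, 225, 225]
```

```bash
python3 -m creep '-3 20 0 0;-3 20 0 0;-4 20 0 0;0 9 -20 0;0 0 -15 0;0 0 -10 0;0 0 0 0;0 0 0 0' -1 40; python3 -m creep '0 0 -3 0;0 0 -3 0;0 0 0 0'
```

```text
t: 10.35
ee_pos: [0.5338, 0.3258, 0.0635]
ee_rot: [[0.005, 1.0, -0.001], [1.0, -0.005, -0.001], [-0.001, -0.001, -1.0]]
ft_force: [0.9, -0.1, -0.4]
grip_width: -0.0002
gripper_force: 0.0
t: 10.65
ee_pos: [0.5342, 0.3265, 0.0584]
ee_rot: [[0.004, 1.0, 0.0], [1.0, -0.004, 0.0], [0.0, 0.0, -1.0]]
ft_force: [0.3, -0.9, -0.5]
grip_width: -0.0
gripper_force: 0.0
```

```bash
python3 -m creep '0 0 -4 0;0 0 -3 0;0 0 -1 0;0 0 0 0'|egrep 'ee_pos|ft'; python3 -m creep '1 1 -2 0;1 1 -2 0;1 1 -2 0;0 0 0 0'|egrep 'ee_pos|ft';python3 -m creep '1 1 -2 0;1 1 -2 0;1 1 -3 0;0 0 0 0'|egrep 'ee_pos|ft'
```

```text
ee_pos: [0.5344, 0.3269, 0.0504]
ft_force: [0.0, 0.1, 0.1]
ee_pos: [0.5374, 0.3301, 0.0442]
ft_force: [0.8, 0.5, 1.4]
ee_pos: [0.54, 0.3329, 0.0369]
ft_force: [-0.9, 0.9, 1.6]
```

```bash
python3 -m creep '0.6 0.7 -2 0;0.6 0.7 -2 0;0.5 0.6 -2 0;0 0 0 0'|egrep 'ee_pos|ft'; python3 -m creep '0.4 0.5 -2 0;0.3 0.4 -2 0;0 0 0 0;0 0 0 0'|egrep 'ee_pos|ft';python3 -m creep '0.3 0.3 -2 0;0.2 0.2 -2 0;0 0 0 0;0 0 0 0'|egrep 'ee_pos|ft'
```

```text
ee_pos: [0.5415, 0.3345, 0.0307]
ft_force: [-1.6, 0.6, 1.9]
ee_pos: [0.5427, 0.3355, 0.027]
ft_force: [0.1, -0.7, 1.1]
ee_pos: [0.5432, 0.3358, 0.0247]
ft_force: [-3.8, -3.0, 10.5]
```

```bash
for i in 1 2 3; do python3 -m creep '0.2 0.2 -2 0;0 0 0 0;0 0 0 0'|egrep 'ee_pos|ft'; done
```

```text
ee_pos: [0.5433, 0.3359, 0.0243]
ft_force: [-7.1, -4.2, 18.1]
ee_pos: [0.5434, 0.336, 0.024]
ft_force: [-10.7, -7.5, 25.3]
ee_pos: [0.5435, 0.336, 0.0236]
ft_force: [-13.5, -8.9, 34.0]
```

The push stalls at z = 0.024, which is the lever's fully-down height. I'll rise and look.

```bash
python3 -m creep '0 0 6 0;0 0 10 0;0 0 30 0;2 -20 30 0;2 -30 10 0;-2 -28 0 0;0 0 0 0;0 0 0 0' 0
python3 - <<'E'
from h import *
c=cap('wrist');np.savez('w5.npz',**c);cv2.imwrite('pics/w5.png',c['frame'])
P=cloud(c);f=c['frame'];m=np.zeros(f.shape[:2],bool);m[70:150,230:300]=1
m&=(P[...,2]>.021)&(P[...,2]<.06)&(f.max(-1)<70);print('pad',m.sum(),P[m].mean(0),P[m].min(0),P[m].max(0))
m=np.zeros(f.shape[:2],bool);m[160:300,255:300]=1
m&=(P[...,2]>.042)&(P[...,2]<.056);q=P[m];print(cv2.minAreaRect((q[:,:2]*1000).astype(np.float32)))
E
```

```text
t: 14.75
ee_pos: [0.5455, 0.2585, 0.1028]
ee_rot: [[0.005, 1.0, -0.0], [1.0, -0.005, 0.001], [0.001, -0.0, -1.0]]
ft_force: [-0.2, 0.1, -0.1]
grip_width: 0.0429
gripper_force: 0.0
pad 401 [0.5390874  0.33256659 0.02664878] [0.52992125 0.32420158 0.02352804] [0.54855482 0.34322904 0.02893845]
((542.0084228515625, 250.73684692382812), (18.003332138061523, 55.73404312133789), 0.14403380453586578)
```

View pics/w5.png

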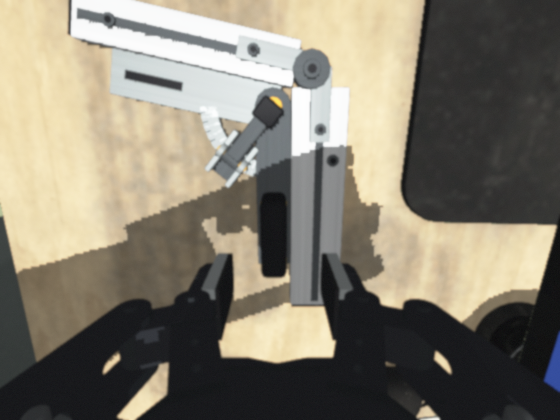

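The lever is now low: its pad is at (268,111), partly over the brass pivot at (277,101). I'll compare the pad's tilt before and after to see whether it is fully down.

Run:
```python
from h import *
for n,(r0,r1,c0,c1),zl in (('w4',(100,140,240,290),.036),('w5',(85,130,245,290),.020)):
    c=dict(np.load(n+'.npz'));f=c['frame'];P=cloud(c)
    for lo,hi,t in ((0,45,'pad'),):
        m=np.zeros(f.shape[:2],bool);m[r0:r1,c0:c1]=1;m&=(P[...,2]>zl)&(P[...,2]<.06)&(f.max(-1)<hi)
        m=cv2.erode(m.astype(np.uint8),np.ones((3,3)))>0
        q=P[m];A=np.c_[q[:,:2]-q[:,:2].mean(0),np.ones(len(q))];k=np.linalg.lstsq(A,q[:,2],rcond=None)[0];u=k[:2]@[.65,.76]
        print(n,len(q),q.mean(0),'slope along handle deg',np.degrees(np.arctan(u)),'cross',k[:2]@[.76,-.65])
    # full lever profile along handle direction, relative to axle
    ax=np.array([.5428-.030,.338-.035]);s=P[...,:2]-ax;h=s@[.65,.76];w=s@[.76,-.65]
    for a in range(0,52,5):
        mm=(abs(w)<.005)&(h>a/1e3)&(h<a/1e3+.005)&(P[...,2]>.005)
        print(a,round(float(np.median(P[...,2][mm])),4) if mm.any() else None,end='; ')
    print()
```

```text
w4 278 [0.53301745 0.32584497 0.04671795] slope along handle deg 33.325821397911994 cross -0.039424643164777506
0 0.0269; 5 0.03; 10 0.0333; 15 0.0367; 20 0.0401; 25 0.0449; 30 0.0481; 35 0.049; 40 0.0162; 45 0.0162; 50 0.0141; 
w5 0 [nan nan nan] slope along handle deg 0.0 cross 0.0
0 0.0238; 5 0.0241; 10 0.0245; 15 0.0245; 20 0.0249; 25 0.025; 30 0.0257; 35 0.0267; 40 0.0268; 45 0.0264; 50 0.0141; <stdin>:7: RuntimeWarning: Mean of empty slice.
  ret = um.true_divide(
<stdin>:8: RuntimeWarning: Mean of empty slice.
```

Before and after, the handle slopes are about 33° and 3°, so a few degrees may be left. I'll press again, straight down on the pad this time, since the arc is vertical at its end.

```bash
python3 -m creep '-2 25 0 0;-1 25 0 0;0 26 0 0;0 0 -30 0;0 0 -20 0;0 0 -15 0;0 0 -5 0;0 0 0 0;0 0 0 0' -1 |egrep 'ee_pos|ft'; for i in 1 2 3 4; do python3 -m creep '0 0 -2 0;0 0 0 0'|egrep 'ee_pos|ft'; done
```

```text
ee_pos: [0.5434, 0.3351, 0.0341]
ft_force: [0.6, 0.4, 0.0]
ee_pos: [0.5434, 0.3349, 0.0323]
ft_force: [-0.2, 0.4, 0.4]
ee_pos: [0.5426, 0.3346, 0.0294]
ft_force: [0.9, 1.1, -0.6]
ee_pos: [0.5429, 0.3348, 0.0274]
ft_force: [0.9, 0.4, 0.1]
ee_pos: [0.5431, 0.3351, 0.0258]
ft_force: [0.5, 0.8, 2.9]
```

```bash
for i in 1 2 3 4 5; do python3 -m creep '0 0 -2 0;0 0 0 0'|egrep 'ee_pos|ft'; done
```

```text
ee_pos: [0.5432, 0.3352, 0.0248]
ft_force: [-2.4, -0.4, 8.0]
ee_pos: [0.5433, 0.3352, 0.0244]
ft_force: [-4.5, -2.7, 15.1]
ee_pos: [0.5435, 0.3352, 0.024]
ft_force: [-7.7, -3.6, 22.5]
ee_pos: [0.5436, 0.3352, 0.0237]
ft_force: [-10.2, -5.1, 30.2]
ee_pos: [0.5437, 0.3353, 0.0234]
ft_force: [-12.8, -6.5, 38.0]
```

Same stiff spring curve as before, so the lever is against its stop and fully down. I'll regrasp the grip.

```bash
python3 -m creep '0 0 10 0;0 0 30 0;0 0 30 0;0 -28 20 0;0 -28 0 0;0 -27 0 0;0 0 0 0;0 0 0 0' 0.3 |egrep 'ee_pos|ft'
```

```text
ee_pos: [0.5422, 0.2513, 0.1047]
ft_force: [0.3, 1.0, -0.4]
```

```bash
python3 - <<'E'
from h import *
c=cap('wrist');np.savez('w6.npz',**c);P=cloud(c);f=c['frame'];g=f.min(-1).astype(int)
m=np.zeros(f.shape[:2],bool);m[160:300,255:300]=1
m&=(P[...,2]>.042)&(P[...,2]<.056);q=P[m];print(cv2.minAreaRect((q[:,:2]*1000).astype(np.float32)))
for u in (130,160,190,220,240):
    col=g[:,u].copy(); a=[v for v in range(30,100) if col[v]>240 and col[v+1:v+5].min()<200 and col[v+8]<235 and col[v+8]>195]
    print(u,a, [int(a0+np.argmin(col[a0:a0+8])) for a0 in a])
ax=np.array([.5428-.030,.338-.035]);s=P[...,:2]-ax;h=s@[.65,.76];w=s@[.76,-.65]
for a in range(0,50,5):
    mm=(abs(w)<.005)&(h>a/1e3)&(h<a/1e3+.005)&(P[...,2]>.005);print(a,np.round(np.median(P[...,2][mm]),4),end='; ')
E
python3 -m creep '0 0 -40 0;0 0 -30 0;0 0 -12 0;0 0 -4 0;0 0 0 0;0 0 0 0' |egrep 'ee_pos|ft';python3 -m creep '0 0 0 0;0 0 0 0;0 0 0 0;0 0 0 0;0 0 0 0' -1 60
```

```text
((542.0243530273438, 250.85842895507812), (55.454132080078125, 18.007566452026367), 89.99160766601562)
130 [34, 35] [39, 39]
160 [40, 41, 42] [46, 46, 46]
190 [48, 49] [52, 52]
220 [55, 56, 57] [59, 59, 59]
240 [59, 60, 61] [63, 63, 63]
0 0.0235; 5 0.0237; 10 0.0239; 15 0.0237; 20 0.0238; 25 0.0238; 30 0.0242; 35 0.025; 40 0.025; 45 0.0244; ee_pos: [0.5441, 0.2525, 0.0209]
ft_force: [0.5, -0.7, 0.6]
t: 19.45
ee_pos: [0.543, 0.252, 0.0205]
ee_rot: [[0.004, 1.0, 0.001], [1.0, -0.004, 0.0], [0.0, 0.001, -1.0]]
ft_force: [-2.7, -0.4, 5.8]
grip_width: 0.017
gripper_force: 60.0
```

The lever profile is now flat (0.3°), and the bevel hasn't moved in the corner. I'll lift it out and carry it to the guide.

```bash
python3 -m creep '-2 -2 3 0;-3 -2 10 0;-5 -5 25 0;-5 -10 25 0;-5 -25 20 0;0 -38 0 0;0 -40 0 0;0 -40 0 0;0 -40 0 0;0 -40 0 0;0 -40 0 0;0 -40 0 0.03' |egrep 'ee_pos|ft|width'; python3 -m creep '5 -40 0 0.03;8 -40 0 0.04;8 -40 0 0;8 -35 -15 0;6 -25 -10 0;0 0 0 0;0 0 0 0;0 0 0 0' |egrep 'ee_|ft|width'
python3 - <<'E'
from h import *
c=cap('wrist');np.savez('w7.npz',**c);cv2.imwrite('pics/w7.png',c['frame'])
E
```

```text
ee_pos: [0.5216, -0.0718, 0.1022]
ft_force: [1.4, -0.2, -3.1]
grip_width: 0.0168
ee_pos: [0.5571, -0.2492, 0.0772]
ee_rot: [[-0.096, 0.995, -0.001], [0.995, 0.096, 0.001], [0.001, -0.001, -1.0]]
ft_force: [0.5, -0.5, -3.3]
grip_width: 0.0171
```

View pics/w7.png

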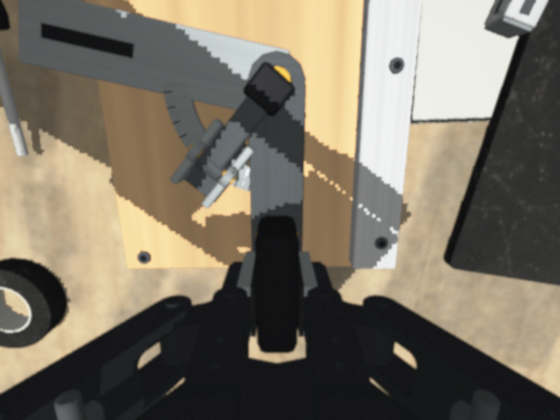

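The bevel hangs over the guide. The fence's inner edge runs from about (352,266) up to (367,0), and the arm is hidden beyond the blade. I'll fit the fence by saturation.

Run:
```python
from h import *
c=dict(np.load('w7.npz'));f=c['frame'];s=cv2.cvtColor(f,cv2.COLOR_BGR2HSV)[...,1].astype(int)
pts=[]
for v in range(4,262,4):
    d=s[v,325:390]; d=cv2.GaussianBlur(d.astype(np.float32)[None],(5,1),0)[0]; k=np.argmin(np.diff(d)); pts.append((v,325.5+k))
p=np.array([onz(c,u,v,.02)[:2] for v,u in pts]);l=cv2.fitLine((p*1000).astype(np.float32),cv2.DIST_HUBER,0,.1,.01).ravel();print([q for q in pts[::8]],l,np.degrees(np.arctan2(l[1],l[0])))
r=(p*1000-l[2:])@[-l[1],l[0]];print(np.round(r[::6],1))
print('stock edge',[np.round(onz(c,304,v,.072),4) for v in (90,200)],'pivot',onz(c,281,78,.072))
t=cap('top');np.savez('top2.npz',**t);cv2.imwrite('pics/t2.png',cv2.resize(t['frame'][140:260,300:450],None,fx=4,fy=4))
o=bot.get_obs();print(o['ee_pos'])
```

```text
[(4, np.float64(363.5)), (36, np.float64(362.5)), (68, np.float64(360.5)), (100, np.float64(358.5)), (132, np.float64(356.5)), (164, np.float64(354.5)), (196, np.float64(352.5)), (228, np.float64(350.5)), (260, np.float64(349.5))] [ 1.0327212e-01 -9.9465317e-01  5.9912793e+02 -1.8449292e+02] -84.07237
[-0.4 -0.1  0.1 -0.2  0.1  0.4  0.  -0.3  0.  -0.4 -0. ]
stock edge [array([ 0.5602, -0.1658,  0.072 ]), array([ 0.5662, -0.2151,  0.072 ])] pivot [ 0.54966196 -0.16187487  0.072     ]
[ 0.55752473 -0.24909718  0.07761584]
```

```bash
python3 -m creep '8 1 -18 0.004;8 1 -15 0;8 1 -10 0;3 0 -5 0;0 0 0 0;0 0 0 0' |egrep 'ee_|ft|width'; python3 -m creep '2 0 -1 0;2 0 -1 0;2 0 0 0;0 0 0 0;0 0 0 0' |egrep 'ee_|ft|width'
```

```text
ee_pos: [0.5848, -0.2473, 0.0298]
ee_rot: [[-0.1, 0.995, 0.0], [0.995, 0.1, -0.0], [-0.0, 0.0, -1.0]]
ft_force: [-0.4, -0.1, -3.8]
grip_width: 0.0168
ee_pos: [0.5907, -0.2474, 0.0274]
ee_rot: [[-0.1, 0.995, 0.0], [0.995, 0.1, -0.0], [-0.0, 0.0, -1.0]]
ft_force: [0.0, -0.6, -3.5]
grip_width: 0.017
```

```bash
python3 -m creep '0 0 -1 0;0 0 -0.5 0;0 0 0 0;0 0 0 0' |egrep 'ee_pos|ft'; for i in 1 2 3; do python3 -m creep '1 0 0 0;1 0 0 0;0 0 0 0;0 0 0 0' |egrep 'ee_|ft'; done
```

```text
ee_pos: [0.5908, -0.2474, 0.0266]
ft_force: [-2.1, 0.2, 2.7]
ee_pos: [0.5909, -0.2474, 0.0266]
ee_rot: [[-0.1, 0.995, -0.004], [0.995, 0.1, 0.0], [0.001, -0.004, -1.0]]
ft_force: [-7.8, 0.2, 8.7]
ee_pos: [0.5932, -0.2475, 0.0266]
ee_rot: [[-0.101, 0.995, -0.004], [0.995, 0.101, 0.0], [0.0, -0.004, -1.0]]
ft_force: [-6.0, 1.4, 8.2]
ee_pos: [0.5952, -0.2475, 0.0266]
ee_rot: [[-0.101, 0.995, -0.004], [0.995, 0.101, 0.0], [0.0, -0.004, -1.0]]
ft_force: [-6.5, -0.2, 6.6]
```

```bash
python3 -m creep '0 0 0.8 0;0 0 0 0;0 0 0 0' |egrep 'ee_pos|ft'; for i in 1 2 3 4; do python3 -m creep '1 0 0 0;0 0 0 0;0 0 0 0' |egrep 'ee_pos|ft'; done
```

```text
ee_pos: [0.5961, -0.2475, 0.0266]
ft_force: [-4.7, -0.3, 3.3]
ee_pos: [0.5963, -0.2475, 0.0266]
ft_force: [-6.2, -0.5, 5.2]
ee_pos: [0.5964, -0.2474, 0.0266]
ft_force: [-8.2, -0.3, 7.6]
ee_pos: [0.5965, -0.2474, 0.0267]
ft_force: [-11.5, -1.2, 9.5]
ee_pos: [0.5966, -0.2474, 0.0267]
ft_force: [-12.9, -0.7, 11.2]
```

Fence contact: x stalls at 0.5964. I'll ease the pressure and slide along the fence direction (-0.103, 0.995).

```bash
python3 -m creep '-2 0 0.5 0;-0.5 5 0 0;-0.5 5 0 0;-0.5 5 0 0;-0.5 5 0 0;0 0 0 0' |egrep 'ee_|ft';python3 -m creep '-0.6 6 0 0;-0.6 6 0 0;-0.6 6 0 0;0 0 0 0' |egrep 'ee_|ft'
```

```text
ee_pos: [0.5947, -0.2303, 0.0269]
ee_rot: [[-0.102, 0.995, -0.004], [0.995, 0.102, -0.005], [-0.005, -0.005, -1.0]]
ft_force: [-7.8, -8.0, 2.2]
ee_pos: [0.5928, -0.2122, 0.0269]
ee_rot: [[-0.102, 0.995, -0.004], [0.995, 0.102, -0.005], [-0.005, -0.005, -1.0]]
ft_force: [-9.0, -7.9, 2.0]
```

```bash
python3 -m creep '-0.6 6 0 0;-0.6 6 0 0;0 0 0 0' |egrep 'ee_pos|ft'; for i in 1 2 3; do python3 -m creep '-0.2 2 0 0;-0.2 2 0 0;0 0 0 0' |egrep 'ee_pos|ft';done
python3 - <<'E'
from h import *
c=cap('wrist');np.savez('w8.npz',**c);cv2.imwrite('pics/w8.png',c['frame'])
E
```

```text
ee_pos: [0.5915, -0.2009, 0.0271]
ft_force: [-9.1, -10.4, 4.0]
ee_pos: [0.5912, -0.1977, 0.0271]
ft_force: [-8.4, -10.6, 3.4]
ee_pos: [0.5908, -0.1937, 0.0271]
ft_force: [-9.2, -11.7, 2.6]
ee_pos: [0.5903, -0.1897, 0.0271]
ft_force: [-8.1, -12.3, 3.4]
```

View pics/w8.png

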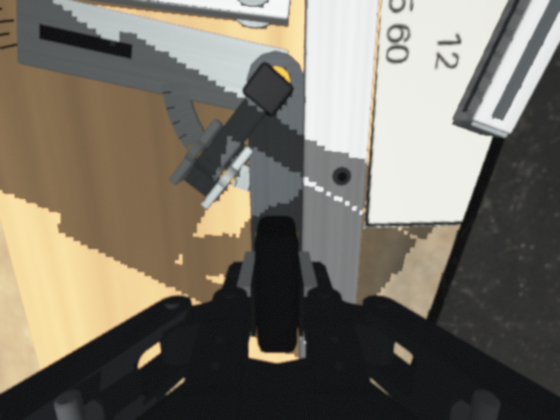

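The blade tip has met the arm and is turning it. The wedge is still open at the fence end, with the arm edge at (288,22) and the blade edge at (290,50). I'll continue.

```bash
for i in 1 2 3; do python3 -m creep '-0.2 2 0 0;-0.2 2 0 0;0 0 0 0' |egrep 'ee_pos|ft';done; for i in 1 2 3 4; do python3 -m creep '-0.1 1 0 0;0 0 0 0' |egrep 'ee_pos|ft';done
```

```text
ee_pos: [0.5899, -0.1859, 0.0271]
ft_force: [-8.8, -12.1, 3.8]
ee_pos: [0.5895, -0.1823, 0.0272]
ft_force: [-8.9, -13.7, 4.2]
ee_pos: [0.5894, -0.1806, 0.0274]
ft_force: [-9.3, -19.2, 1.9]
ee_pos: [0.5894, -0.1806, 0.0275]
ft_force: [-9.0, -21.3, 1.4]
ee_pos: [0.5894, -0.1805, 0.0276]
ft_force: [-9.7, -23.4, 1.2]
ee_pos: [0.5895, -0.1804, 0.0278]
ft_force: [-8.7, -26.1, 0.5]
ee_pos: [0.5894, -0.1804, 0.0279]
ft_force: [-9.3, -28.9, 0.3]
```

It stalled at y = -0.1806. I'll ease off the push and check flushness.

```bash
python3 -m creep '0.3 -3 -0.5 0;0.2 -2 -0.3 0;0 0 0 0;0 0 0 0' |egrep 'ee_|ft'
python3 - <<'E'
from h import *
c=cap('wrist');np.savez('w9.npz',**c);f=c['frame'];cv2.imwrite('pics/w9.png',f[0:210,0:400][:, :]);cv2.imwrite('pics/w9.png',cv2.resize(f[0:210,0:400],None,fx=2,fy=2,interpolation=cv2.INTER_CUBIC))
E
```

```text
ee_pos: [0.5894, -0.1806, 0.0274]
ee_rot: [[-0.103, 0.995, -0.004], [0.995, 0.103, -0.01], [-0.01, -0.005, -1.0]]
ft_force: [-10.8, -15.7, 7.4]
```

View pics/w9.png

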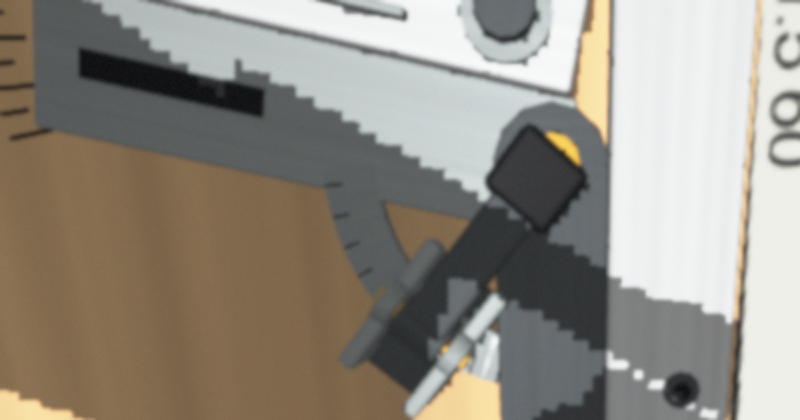

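The blade and arm meet in a thin, even line from (180,0) to (580,97), the stock lies on the fence, and the lever is down. I'll release, rise, and check numerically that nothing moved.

```bash
python3 -m creep '0 0 0 0;0 0 0 0;0 0 0 0;0 0 0 0;0 0 0 0' 0|egrep 'ee_|ft|wid'; python3 -m creep '0 0 20 0;0 0 40 0;0 0 25 0;0 0 0 0;0 0 0 0;0 0 0 0'|egrep 'ee_pos|ft'
python3 - <<'E'
from h import *
c=cap('wrist');np.savez('w10.npz',**c);P=cloud(c);f=c['frame'];g=f.min(-1).astype(int)
m=np.zeros(f.shape[:2],bool);m[140:320,240:310]=1;m&=(P[...,2]>.047)&(P[...,2]<.062);q=P[m];print(cv2.minAreaRect((q[:,:2]*1000).astype(np.float32)),q[:,2].mean())
# blade/arm heights: step boundary between arm top (~.020) and blade top (~.015)
for u in range(110,260,25):
    z=P[30:110,u,2]; print(u,np.round(z[::4]*1000,0).astype(int).tolist())
E
```

```text
ee_pos: [0.5917, -0.1737, 0.0262]
ee_rot: [[-0.1, 0.995, 0.0], [0.995, 0.1, 0.0], [0.0, 0.0, -1.0]]
ft_force: [-0.7, -0.1, -0.1]
grip_width: 0.0427
ee_pos: [0.5901, -0.1736, 0.1095]
ft_force: [0.5, 0.6, 0.2]
((587.9462280273438, -182.2039794921875), (18.0850772857666, 55.37968063354492), 6.195223808288574) 0.05318628462403975
110 [20, 25, 20, 21, 21, 5, 6, 6, 6, 7, 7, 5, 6, 7, 5, 6, 5, 5, 6, 6]
135 [20, 23, 20, 23, 20, 20, 15, 16, 15, 14, 15, 13, 15, 16, 15, 15, 15, 16, 5, 6]
160 [25, 21, 25, 20, 23, 20, 19, 18, 14, 16, 14, 15, 15, 14, 13, 16, 13, 15, 13, 6]
185 [20, 25, 20, 23, 20, 18, 21, 20, 20, 14, 15, 15, 15, 15, 15, 16, 15, 15, 15, 15]
210 [6, 21, 21, 25, 21, 22, 19, 24, 19, 20, 19, 15, 14, 16, 15, 16, 14, 13, 14, 16]
235 [6, 7, 20, 19, 19, 20, 20, 20, 20, 20, 19, 18, 17, 15, 14, 15, 15, 15, 15, 14]
```

Run:
```python
from h import *
def fit(P): 
    l=cv2.fitLine((np.array(P)*1000).astype(np.float32),cv2.DIST_HUBER,0,.1,.01).ravel();return np.degrees(np.arctan2(l[1],l[0]))%180
for n,z0 in (('w6',0.),('w10',.006)):
    c=dict(np.load(n+'.npz'));g=cv2.GaussianBlur(c['frame'].min(-1),(3,3),0).astype(float);P=cloud(c);A=[];B=[];wd=[]
    for u in range(135,262,3):
        z=P[25:115,u,2]-z0; k=[i for i in range(5,70) if np.median(z[i-5:i])>.0115 and .006<np.median(z[i+1:i+7])<.0115]
        if not k: continue
        v=25+int(np.median(k)); s=g[v-6:v+7,u]; j=v-6+int(np.argmin(s)); A.append(onz(c,u,j,z0+.0115)[:2]); wd.append((s<s.max()*.5+s.min()*.5).sum())
        # near blade edge
        kk=[i for i in range(v-25+8,89) if z[i]>.006 and np.median(z[i+1:i+5])<.004]
        if kk: B.append(onz(c,u,25+kk[0],z0+.009)[:2])
    print(n,len(A),'contact line deg',fit(A),'blade inner edge',len(B),fit(B) if len(B)>5 else None,'gap px',wd[::5])
```

```text
w6 43 contact line deg 167.72357 blade inner edge 34 167.88057 gap px [np.int64(5), np.int64(5), np.int64(4), np.int64(4), np.int64(5), np.int64(4), np.int64(4), np.int64(4), np.int64(4)]
w10 43 contact line deg 174.27902 blade inner edge 22 174.04765 gap px [np.int64(6), np.int64(6), np.int64(7), np.int64(7), np.int64(7), np.int64(7), np.int64(5), np.int64(7), np.int64(5)]
```

Relative to its straight edge, the contact line is at 77.7° in the corner and 78.3° on the guide. They agree within the measuring noise, with no wedge.

```bash
python3 -c "
from bench import bot
print(bot.get_obs()['t'],bot.hand_in())"
```

```text
the job is handed in; nothing more can be done
31.3 None
```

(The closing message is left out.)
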